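Turn the empty parts pot mouth-up on the saw's rubber mat

ROBOT

A 6-joint arm with a two-finger parallel gripper is mounted at the origin on a cart in front of the work surface, level with it; the furniture and walls round the work are solid. World frame = base frame: x ahead of the robot, y to its left, z up, the work surface at z = 0. Lengths are in m, angles in rad, forces in N, time in s.
With the tool pointing down it reaches from about 0.35 to 0.85 m from the base axis. Payload 8.1 kg.
Tool frame: the origin (TCP) lies midway between the tips of the shut fingers; the grasp point (between the pads) lies 19 mm behind it; z points along the fingers, y is the line along which they close (so a half turn about z gives the same grasp; the last joint's range is limited). The gripper opens to 93 mm and grips with 3 to 60 N. Pads are 15 mm wide; open, the fingers measure 128 mm over their backs; the gripper's body (75 mm by 188 mm) begins 65 mm behind the grasp point.
Start: joints at [-1.308, 0.13, 1.488, -0, 1.523, -0.085], TCP at [0.205, -0.564, 0.195] pointing down, gripper open.
Joint ranges: [-2.96, 2.96], [-0.89, 2.26], [0.02, 2.5], [-1.34, 4.48], [0, 2.73], [-2.66, 2.66]. Speed limits (rad/s): [2.39, 2.39, 2.79, 3.14, 3.14, 3.14].

INTERFACE

Orientations are given as a rotation vector (axis times angle).
In Python, from plant import read_state, read_camera, camera_model, close_job gives the robot as it stands. The module is installed in compiled form; this text tells all that it offers.
- The arm moves only by the tool carry_out, never from a script. Its argument "moves" is a list of rows, each an object of numbers: "jaw": the finger opening in m, from 0 to 0.093; "dx", "dy", "dz": the shift along the tool's x, y, z in m; "yaw": the turn about the tool's z in rad. In form: [{"jaw": .., "dx": .., "dy": .., "dz": .., "yaw": ..}, ...]. A call has 1 to 8 rows; each row shifts and turns the commanded pose from where the row before left it, along the tool's axes as they then stand; what a row does not reach is not made up. A row lasts 1/8 s, in which the tool goes at most 62.5 mm and 10.7 degrees, less where a joint would pass 70% of its speed; a pose out of reach is approached as far as the arm can. A call is refused whole if a number of a shift passes 0.0625 or a number of a turn 0.188, either way. A call with a gripper value outside its range is refused whole. The fingers move at their own pace and stop on an object; "grip_force" is the grip in N (left out, the last holds). Time passes only in rows, so rows that do not move let the fingers close. It gives the time, the measured TCP pose, the force, the opening and the grip force at its end, in the units of the state.
- read_state(): the state, without advancing time (a new reading comes with each control period).
- read_camera(name): name is "scene" or "top" or "wrist"; returns the picture (400x640x3 uint8, red, green, blue); there is no depth.
- camera_model(name): a dict with "camera_matrix" (3x3 intrinsics, pixels), "k1" (the pictures are not rectified: a ray, as slopes to the right and down, at radius r is drawn at 1 + k1 r^2 times it, then the intrinsics apply), "view" (4x4, takes a point from world to camera coordinates). Camera axes: x right, y up, looking along -z (the intrinsics and any distortion apply to the point x, -y, -z); pixel columns grow to the right and rows downward; lengths in m; the calibration is good to about 2 mm. A picture is of the moment at which its call begins: read the wrist's pose just before it. camera_model takes no time and is no camera call; for the wrist camera it gives the pose at the moment of the call.
- close_job(): hands the job in; it is judged then, once.
The state is a dict: "t": time; "q": joint angles; "dq": joint speeds; "joint_torque": joint torques, N m; "tool_pos": TCP position; "orientation": TCP orientation; "force": force on the tool from outside, world axes, zero at the start; "wrist_torque": the same for the moment, N m; "opening": finger opening in m; "gripper_force": force on a finger pad.
Only numpy, scipy, OpenCV 4.12 (cv2) and the standard library are available. Lean on these libraries where they do the work, as an engineer would, in place of code of your own. Each camera call takes 0.05 s, during which the arm holds its last target. There are 200 camera calls.

TASK

One of the two blue parts pots has been put away upside down. Pick it up off the table, turn it over and set it down (do not drop it) on the black rubber mat, so that it ends standing mouth-up on its foot with the whole foot on the mat, ready for screws. Leave the other pot, which already stands mouth-up with brass pins in it, where it is.

Things in the scene. Friction and masses are not known exactly. Their poses are not given: they have to be found in the camera images.
- turned_pot_centre (a point): centre, half-way up, of the empty blue metal pot that starts upside down (mouth on the table, dark foot on top): 60 mm high, 0.2 kg, rigid 3 mm wall, stands a 30 N grip across it. Straight wall 66 mm in outer diameter for the 40 mm next to the mouth, then rounding in to a flat foot 44 mm wide. z axis: from foot to mouth (down at the start); yaw means nothing.
- turned_pot_foot (a point): centre of the same pot's foot, 30 mm from its centre. A heavy slug sits there (centre of mass 12 mm from it), so the pot let go on its side on the level rocks up onto its foot, its centre ending 50 to 65 mm toward the foot's side: a quarter turn is enough, e.g. gripped with the tool leaning 45 degrees one way, set down leaning 45 degrees the other way.
- filled_pot_centre (a point): centre, half-way up, of the other blue pot, of the same shape and size, standing mouth-up on the table with brass pins in it; leave it alone. z axis from foot to mouth (up).
- mat_top (a point): centre of the top face of the fixed black rubber mat with thin grey ribs, 190 x 190 mm, sides along its x and y axes, 4 mm thick, lying on the table (top face 4 mm above the table). z up.

How it is judged:
By the outcome, as a careful person would: the job done as asked, in the order asked, and still so for the second after the job is handed in, with the robot touching nothing.
It also fails if it takes over 40 s, if anything falls off the work surface, if the arm or the gripper's body presses on something with over 40 N, if the wrist force passes 120 N, or if a joint passes its speed limit or range.

## Working session

There is one attempt and no reset: what is moved stays moved. The work goes in short steps, Python scripts to look and compute and a tool call to move; the robot and the scene stay as the last step left them, time stands still between calls to the robot, and variables do not carry over. Pictures are saved under pics/ and viewed, at most 10 in all, crops included, and the job is handed in when it is done.

Besides the shell and the picture viewer there is one more tool, called by a JSON object that holds its "name" and its "arguments", one argument or row to a line. carry_out: Moves the arm, as the interface text tells. Its arguments: {"type":"object","properties":{"moves":{"type":"array","items":{"type":"object","properties":{"jaw":{"type":"number"},"dx":{"type":"number"},"dy":{"type":"number"},"dz":{"type":"number"},"yaw":{"type":"number"}}}},"grip_force":{"type":"number"}},"required":["moves"]}

```bash
mkdir -p pics; cat > h.py <<'E'
import numpy as np, cv2
from plant import read_state, read_camera, camera_model, close_job
def snap(n,f):
    m=camera_model(n); im=read_camera(n); cv2.imwrite(f'pics/{f}.png',im[:,:,::-1]); np.save(f'pics/{f}.npy',m['view']); return im,m
def ray(m,u,v):
    K=np.array(m['camera_matrix'],float);k=m['k1']
    d=np.linalg.inv(K)@[u,v,1]; p=d[:2].copy()
    for _ in range(20): p=d[:2]/(1+k*(p@p))
    V=np.array(m['view']);R=V[:3,:3]
    return -R.T@V[:3,3], R.T@np.array([p[0],-p[1],-1])
def onz(m,u,v,z):
    o,d=ray(m,u,v); return o+d*(z-o[2])/d[2]
E
python3 - <<'E'
from h import *
np.set_printoptions(precision=3,suppress=True)
a,_=snap('top','top0');b,_=snap('scene','sc0')
print(camera_model('wrist')['view'])
print({k:v for k,v in read_state().items() if k in('t','tool_pos','orientation','force')})
E
```

```text
[[ 0.341 -0.94  -0.002 -0.599]
 [ 0.91   0.331 -0.25   0.03 ]
 [ 0.236  0.084  0.968 -0.389]
 [ 0.     0.     0.     1.   ]]
{'t': 0.1, 'tool_pos': array([ 0.204, -0.564,  0.194]), 'orientation': array([-3.093, -0.543,  0.   ]), 'force': array([ 0.711,  0.421, -0.415])}
```

View pics/top0.png

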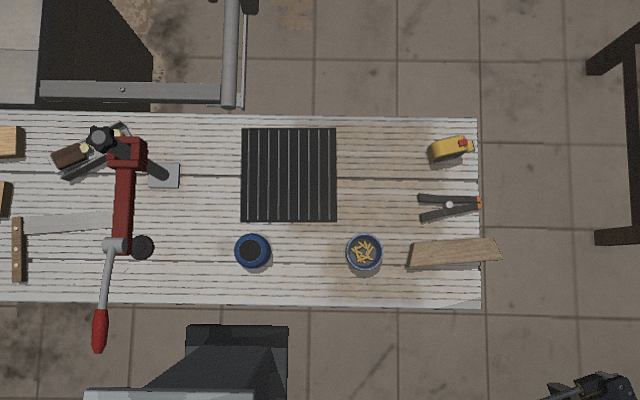

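View pics/sc0.png

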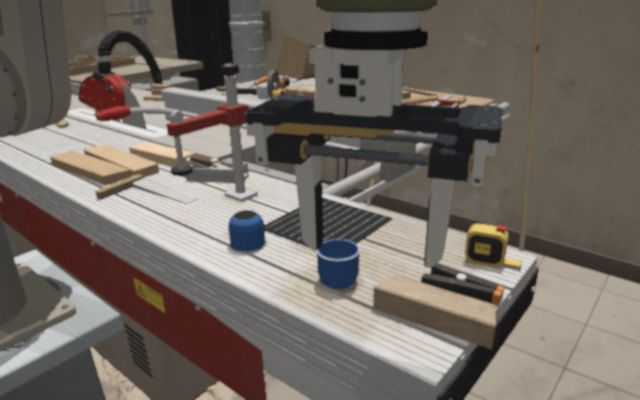

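The top view shows the upside-down pot at (253,251) with its dark foot at (253,249). The filled pot is at (364,252), and the mat spans columns 241–337 and rows 128–222. A red clamp stands to the left at (125,200).

```bash
python3 - <<'E'
from h import *
np.set_printoptions(precision=4,suppress=True)
m=camera_model('top'); im=cv2.imread('pics/top0.png')
c=im[225:275,225:285].astype(int); blue=(c[...,0]>c[...,2]+35).astype(np.uint8)
ys,xs=np.nonzero(blue); print('blue box',xs.min()+225,xs.max()+225,ys.min()+225,ys.max()+225)
dark=((c.max(2)<70)).astype(np.uint8)
n,l,st,ce=cv2.connectedComponentsWithStats(dark); i=1+st[1:,4].argmax(); fc=ce[i]+225; print('foot',fc,st[i])
print('foot pos',onz(m,*fc,.06))
for u,v in [(364,252)]: print('filled',onz(m,u,v,.06))
for u,v in [(241,128),(336,128),(337,222),(241,222)]: print('mat',onz(m,u,v,.004))
for u,v in [(142,247),(480,118),(480,308),(120,150),(165,175)]: print(u,v,onz(m,u,v,0.0))
s=read_state(); R=cv2.Rodrigues(s['orientation'])[0]; print(R)
E
```

```text
blue box 235 265 234 266
foot [249.5229 249.965 ] [ 14  15  22  21 371]
foot pos [ 0.4148 -0.1497  0.06  ]
filled [ 0.4148 -0.3584  0.06  ]
mat [ 0.6591 -0.1169  0.004 ]
mat [ 0.6621 -0.307   0.004 ]
mat [ 0.4736 -0.3112  0.004 ]
mat [ 0.4704 -0.1235  0.004 ]
142 247 [0.4187 0.068  0.    ]
480 118 [ 0.6879 -0.5949  0.    ]
480 308 [ 0.3142 -0.5857  0.    ]
120 150 [0.6108 0.1233 0.    ]
165 175 [0.5618 0.0312 0.    ]
[[ 0.9401  0.3408 -0.0005]
 [ 0.3408 -0.9401  0.0016]
 [ 0.0001 -0.0017 -1.    ]]
```

{"name": "carry_out", "arguments": {
  "moves": [
    {"yaw": 0.174, "jaw": 0.093},
    {"yaw": 0.174},
    {"dx": 0.025, "dy": -0.05},
    {"dx": 0.025, "dy": -0.05},
    {"dx": 0.025, "dy": -0.05},
    {"dx": 0.025, "dy": -0.05},
    {"dx": 0.025, "dy": -0.05},
    {"dx": 0.025, "dy": -0.05}
  ],
  "grip_force": 8
}}

```text
invalid input at $.moves[0]: expected keys jaw, dx, dy, dz, yaw
```

```bash
python3 - <<'E'
from h import *
np.set_printoptions(precision=4,suppress=True)
s=read_state(); print(s['t'],s['tool_pos'],cv2.Rodrigues(s['orientation'])[0])
im,m=snap('wrist','w1')
E
```

```text
0.1 [ 0.2044 -0.5635  0.1937] [[ 0.9401  0.3408 -0.0005]
 [ 0.3408 -0.9401  0.0016]
 [ 0.0001 -0.0017 -1.    ]]
```

View pics/w1.png

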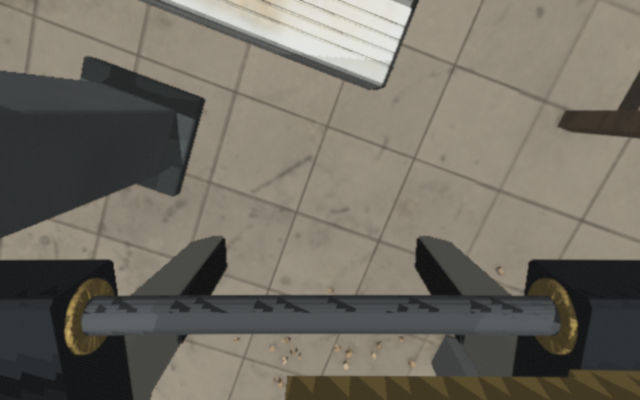

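The move was refused because every row needs all five keys. The wrist view shows only the floor and the table corner at (380,85).

{"name": "carry_out", "arguments": {
  "moves": [
    {"jaw": 0.093, "dx": 0, "dy": 0, "dz": 0, "yaw": 0.174},
    {"jaw": 0.093, "dx": 0, "dy": 0, "dz": 0, "yaw": 0.174},
    {"jaw": 0.093, "dx": 0.025, "dy": -0.05, "dz": 0, "yaw": 0},
    {"jaw": 0.093, "dx": 0.025, "dy": -0.05, "dz": 0, "yaw": 0},
    {"jaw": 0.093, "dx": 0.025, "dy": -0.05, "dz": 0, "yaw": 0},
    {"jaw": 0.093, "dx": 0.025, "dy": -0.05, "dz": 0, "yaw": 0},
    {"jaw": 0.093, "dx": 0.025, "dy": -0.05, "dz": 0, "yaw": 0},
    {"jaw": 0.093, "dx": 0.025, "dy": -0.05, "dz": 0, "yaw": 0}
  ],
  "grip_force": 8
}}

```text
t: 1.15
tool_pos: [0.355, -0.2624, 0.1945]
orientation: [-3.142, 0.001, -0.0]
force: [1.0, 0.3, 0.3]
opening: 0.0929
gripper_force: 0.0
```

```bash
python3 - <<'E'
from h import *
np.set_printoptions(precision=4,suppress=True)
s=read_state(); print(s['t'],s['tool_pos'],cv2.Rodrigues(s['orientation'])[0])
im,m=snap('wrist','w2')
E
```

```text
1.15 [ 0.355  -0.2624  0.1945] [[ 1.     -0.0005  0.0001]
 [-0.0005 -1.      0.    ]
 [ 0.0001 -0.     -1.    ]]
```

View pics/w2.png

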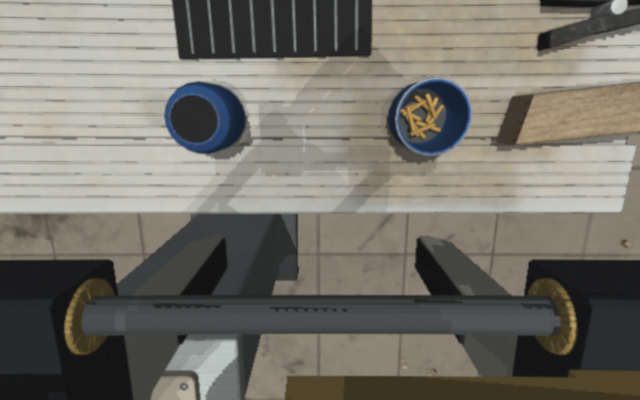

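The wrist view shows the dark foot at about (193,119), the filled pot at about (430,117), and the near edge of the mat at row 55.

```bash
python3 - <<'E'
from h import *
np.set_printoptions(precision=4,suppress=True)
m=camera_model('wrist'); im=cv2.imread('pics/w2.png').astype(int)
c=im[75:165,155:255]; d=(c.max(2)<60).astype(np.uint8)
n,l,st,ce=cv2.connectedComponentsWithStats(d); i=1+st[1:,4].argmax(); fc=ce[i]+[155,75]; print(fc,st[i]); print('foot',onz(m,*fc,.06))
for p in [(180,58),(371,54)]: print('mat',onz(m,*p,.004))
E
```

```text
[193.6149 118.4798] [  16   21   46   46 1636]
foot [ 0.4168 -0.1457  0.06  ]
mat [ 0.4728 -0.1183  0.004 ]
mat [ 0.4774 -0.3057  0.004 ]
```

{"name": "carry_out", "arguments": {
  "moves": [
    {"jaw": 0.093, "dx": 0.031, "dy": -0.058, "dz": 0, "yaw": 0},
    {"jaw": 0.093, "dx": 0.031, "dy": -0.057, "dz": 0, "yaw": 0},
    {"jaw": 0.093, "dx": 0, "dy": 0, "dz": 0.06, "yaw": 0},
    {"jaw": 0.093, "dx": 0, "dy": 0, "dz": 0.06, "yaw": 0},
    {"jaw": 0.093, "dx": 0, "dy": 0, "dz": 0.05, "yaw": 0},
    {"jaw": 0.093, "dx": 0, "dy": 0, "dz": 0.02, "yaw": 0},
    {"jaw": 0.093, "dx": 0, "dy": 0, "dz": 0, "yaw": 0}
  ],
  "grip_force": 8
}}

```text
t: 2.08
tool_pos: [0.4119, -0.1532, 0.0026]
orientation: [-3.139, 0.0, 0.007]
force: [-0.5, 0.0, 0.2]
opening: 0.093
gripper_force: 0.0
```

{"name": "carry_out", "arguments": {
  "moves": [
    {"jaw": 0.05, "dx": 0, "dy": 0, "dz": 0, "yaw": 0},
    {"jaw": 0.05, "dx": 0, "dy": 0, "dz": 0, "yaw": 0},
    {"jaw": 0.05, "dx": 0, "dy": 0, "dz": 0, "yaw": 0},
    {"jaw": 0.05, "dx": 0, "dy": 0, "dz": 0, "yaw": 0},
    {"jaw": 0.05, "dx": 0, "dy": 0, "dz": 0, "yaw": 0}
  ],
  "grip_force": 8
}}

```text
t: 2.7
tool_pos: [0.4149, -0.1542, 0.0058]
orientation: [3.141, -0.0, 0.003]
force: [0.1, 2.2, 6.5]
opening: 0.0669
gripper_force: 8.0
```

{"name": "carry_out", "arguments": {
  "moves": [
    {"jaw": 0.05, "dx": 0, "dy": 0, "dz": -0.02, "yaw": 0},
    {"jaw": 0.05, "dx": 0, "dy": 0, "dz": -0.03, "yaw": 0},
    {"jaw": 0.05, "dx": 0, "dy": 0, "dz": -0.03, "yaw": 0},
    {"jaw": 0.05, "dx": 0, "dy": 0, "dz": 0, "yaw": 0}
  ],
  "grip_force": 8
}}

```text
t: 3.2
tool_pos: [0.4158, -0.1552, 0.087]
orientation: [3.139, -0.0, 0.007]
force: [-0.6, 0.1, -1.7]
opening: 0.0664
gripper_force: 8.0
```

```bash
python3 - <<'E'
from h import *
im,m=snap('wrist','w3'); b,_=snap('scene','sc3')
o=np.vstack([im[:,:],b])[:, :]; cv2.imwrite('pics/c3.png',np.hstack([im[100:400,150:500],b[100:400,150:500]])[:,:,::-1])
E
```

```text
(no output)
```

View pics/c3.png

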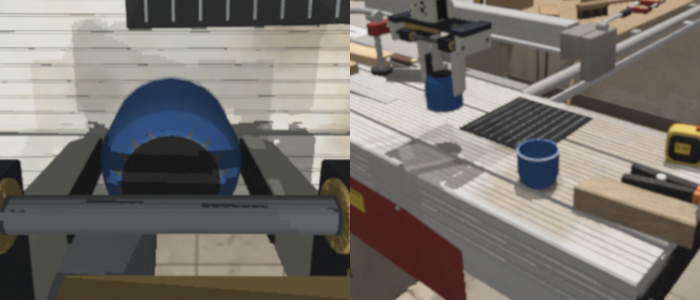

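{"name": "carry_out", "arguments": {
  "moves": [
    {"jaw": 0.05, "dx": 0.03, "dy": 0.015, "dz": 0, "yaw": 0},
    {"jaw": 0.05, "dx": 0.04, "dy": 0.015, "dz": 0, "yaw": 0},
    {"jaw": 0.05, "dx": 0.04, "dy": 0.015, "dz": 0, "yaw": 0},
    {"jaw": 0.05, "dx": 0.035, "dy": 0.015, "dz": 0.01, "yaw": 0},
    {"jaw": 0.05, "dx": 0, "dy": 0, "dz": 0.03, "yaw": 0},
    {"jaw": 0.05, "dx": 0, "dy": 0, "dz": 0, "yaw": 0}
  ],
  "grip_force": 8
}}

```text
t: 4.05
tool_pos: [0.5551, -0.2123, 0.0391]
orientation: [-3.137, 0.0, 0.014]
force: [-0.3, -0.9, -2.6]
opening: 0.067
gripper_force: 8.0
```

```bash
cat >> h.py <<'E'
def proj(m,P):
    V=np.array(m['view']); c=V[:3,:3]@P+V[:3,3]; p=np.array([c[0],-c[1]])/-c[2]; p=p*(1+m['k1']*(p@p))
    return (np.array(m['camera_matrix'])@[p[0],p[1],1])[:2]
def tilts(g=0.024):  # predicted foot-centre pixel for tilt of foot toward +x
    s=read_state(); m=camera_model('wrist'); P=s['tool_pos']+[0,0,.019]
    for a in range(-180,181,20):
        r=np.radians(a); print(a,proj(m,P+(.06-g)*np.array([np.sin(r),0,np.cos(r)])).round())
E
python3 - <<'E'
from h import *
tilts(); print(read_state()['tool_pos'])
im,m=snap('wrist','w4'); b,_=snap('scene','sc4')
cv2.imwrite('pics/c4.png',np.hstack([im[100:400,150:500],cv2.resize(b[60:260,180:380],(400,300+100))[:300]])[:,:,::-1])
E
```

```text
-180 [320. 226.]
-160 [320. 246.]
-140 [320. 267.]
-120 [320. 287.]
-100 [320. 305.]
-80 [320. 318.]
-60 [320. 324.]
-40 [320. 321.]
-20 [319. 307.]
0 [319. 283.]
20 [319. 253.]
40 [319. 222.]
60 [320. 198.]
80 [320. 183.]
100 [320. 177.]
120 [320. 181.]
140 [320. 191.]
160 [320. 207.]
180 [320. 226.]
[ 0.55505788 -0.21229119  0.03912159]
```

View pics/c4.png

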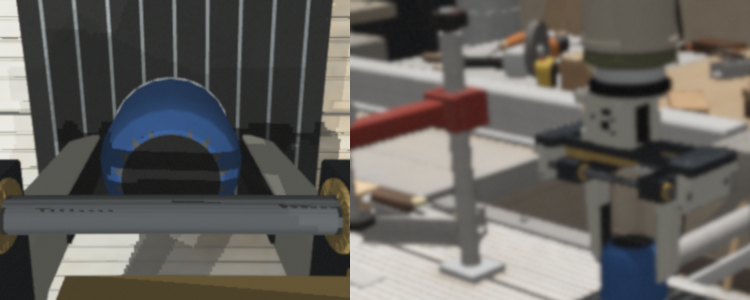

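{"name": "carry_out", "arguments": {
  "moves": [
    {"jaw": 0.05, "dx": -0.04, "dy": 0, "dz": 0, "yaw": 0},
    {"jaw": 0.05, "dx": -0.04, "dy": 0, "dz": 0, "yaw": 0},
    {"jaw": 0.05, "dx": -0.04, "dy": 0, "dz": 0, "yaw": 0},
    {"jaw": 0.05, "dx": 0, "dy": 0, "dz": 0, "yaw": 0},
    {"jaw": 0.05, "dx": 0, "dy": 0, "dz": 0.02, "yaw": 0},
    {"jaw": 0.05, "dx": 0, "dy": 0, "dz": 0.011, "yaw": 0},
    {"jaw": 0.05, "dx": 0, "dy": 0, "dz": 0, "yaw": 0}
  ],
  "grip_force": 8
}}

```text
t: 5.03
tool_pos: [0.4388, -0.2137, 0.0132]
orientation: [-3.141, -0.0, 0.001]
force: [-0.1, 0.4, -1.9]
opening: 0.067
gripper_force: 8.0
```

{"name": "carry_out", "arguments": {
  "moves": [
    {"jaw": 0.05, "dx": 0, "dy": 0, "dz": 0.006, "yaw": 0},
    {"jaw": 0.05, "dx": 0, "dy": 0, "dz": 0, "yaw": 0}
  ],
  "grip_force": 5
}}

```text
t: 5.28
tool_pos: [0.439, -0.214, 0.0075]
orientation: [-3.141, 0.0, 0.0]
force: [0.4, 0.2, -2.3]
opening: 0.067
gripper_force: 5.0
```

{"name": "carry_out", "arguments": {
  "moves": [
    {"jaw": 0.05, "dx": 0.004, "dy": 0, "dz": 0, "yaw": 0},
    {"jaw": 0.05, "dx": 0.004, "dy": 0, "dz": -0.003, "yaw": 0},
    {"jaw": 0.05, "dx": 0.004, "dy": 0, "dz": -0.004, "yaw": 0},
    {"jaw": 0.05, "dx": 0, "dy": 0, "dz": 0, "yaw": 0}
  ],
  "grip_force": 5
}}

```text
t: 5.78
tool_pos: [0.4519, -0.2143, 0.0153]
orientation: [3.141, 0.0, 0.002]
force: [-1.3, 0.4, -1.7]
opening: 0.0671
gripper_force: 5.0
```

```bash
python3 - <<'E'
from h import *
print(read_state()['tool_pos'],read_state()['force'])
im,m=snap('wrist','w5'); 
d=(im.max(2)<60)[:,319-20:319+20].mean(1); b=((im[...,2].astype(int)-im[...,0])>35)[:,299:339].mean(1)
r=np.nonzero(b>.5)[0]; print('blue rows',r.min(),r.max()); print('dark after',[i for i in range(100,300) if d[i]>.5 and i>r.min()][:3])
s=read_state(); P=s['tool_pos']+[0,0,.019]; g=.024
for a in range(0,100,10):  # foot edge (+x side) pixel, and wall edge
    r=np.radians(a); z=np.array([np.sin(r),0,np.cos(r)]); x=np.array([np.cos(r),0,-np.sin(r)])
    print(a,'foot far edge',proj(m,P+.036*z+.022*x).round()[1],'rim far edge',proj(m,P-.024*z+.033*x).round()[1],'shoulder',proj(m,P+.016*z+.033*x).round()[1])
E
```

```text
[ 0.45187582 -0.21429608  0.01531825] [-1.29385993  0.35563733 -1.68903013]
blue rows 193 216
dark after [218, 219, 220]
0 foot far edge 231.0 rim far edge 176.0 shoulder 192.0
10 foot far edge 214.0 rim far edge 182.0 shoulder 185.0
20 foot far edge 198.0 rim far edge 190.0 shoulder 179.0
30 foot far edge 185.0 rim far edge 199.0 shoulder 177.0
40 foot far edge 176.0 rim far edge 209.0 shoulder 176.0
50 foot far edge 169.0 rim far edge 219.0 shoulder 178.0
60 foot far edge 166.0 rim far edge 231.0 shoulder 182.0
70 foot far edge 165.0 rim far edge 242.0 shoulder 187.0
80 foot far edge 167.0 rim far edge 254.0 shoulder 194.0
90 foot far edge 171.0 rim far edge 265.0 shoulder 202.0
```

{"name": "carry_out", "arguments": {
  "moves": [
    {"jaw": 0.05, "dx": -0.01, "dy": 0, "dz": 0, "yaw": 0},
    {"jaw": 0.05, "dx": 0, "dy": 0, "dz": 0.004, "yaw": 0},
    {"jaw": 0.05, "dx": 0.003, "dy": 0, "dz": 0, "yaw": 0},
    {"jaw": 0.05, "dx": 0.003, "dy": 0, "dz": 0, "yaw": 0},
    {"jaw": 0.05, "dx": 0.003, "dy": 0, "dz": -0.001, "yaw": 0},
    {"jaw": 0.05, "dx": 0.002, "dy": 0, "dz": -0.002, "yaw": 0},
    {"jaw": 0.05, "dx": 0.002, "dy": 0, "dz": -0.002, "yaw": 0},
    {"jaw": 0.05, "dx": 0, "dy": 0, "dz": 0, "yaw": 0}
  ],
  "grip_force": 4
}}

```text
t: 6.82
tool_pos: [0.4541, -0.214, 0.0156]
orientation: [-3.142, 0.0, -0.0]
force: [-0.0, -0.6, -2.3]
opening: 0.0672
gripper_force: 4.0
```

```bash
cat > t.py <<'E'
from h import *
import sys
s=read_state(); im,m=snap('wrist',sys.argv[1])
d=(im.max(2)<60)[:,309:329].mean(1); b=((im[...,2].astype(int)-im[...,0])>35)[:,309:329].mean(1)
r=np.nonzero(b>.5)[0]; print(s['t'],s['tool_pos'].round(4),s['force'].round(1),'blue rows',r.min(),r.max(),len(r)); row=next((i for i in range(r.min()+4,330) if d[i]>.5),0)
P=s['tool_pos']+[0,0,.019]; A=np.arange(-10,71,1)
f=[]
for a in A:
    q=np.radians(a); z=np.array([np.sin(q),0,np.cos(q)]); x=np.array([np.cos(q),0,-np.sin(q)]); f.append(proj(m,P+.036*z+.022*x)[1])
i=np.abs(np.array(f)-row).argmin(); q=np.radians(A[i]); print('foot row',row,'tilt',A[i],'corner x,z',P[0]+.033*np.cos(q)-.024*np.sin(q),P[2]-.024*np.cos(q)-.033*np.sin(q))
E
python3 t.py w6
```

```text
6.825 [ 0.4541 -0.214   0.0156] [-0.  -0.6 -2.3] blue rows 201 343 28
foot row 220 tilt 6 corner x,z 0.4844104790509938 0.007288848874186426
```

{"name": "carry_out", "arguments": {
  "moves": [
    {"jaw": 0.05, "dx": -0.022, "dy": 0, "dz": 0, "yaw": 0},
    {"jaw": 0.05, "dx": 0, "dy": 0, "dz": 0.006, "yaw": 0},
    {"jaw": 0.05, "dx": 0, "dy": 0, "dz": 0.004, "yaw": 0},
    {"jaw": 0.05, "dx": 0, "dy": 0, "dz": 0, "yaw": 0},
    {"jaw": 0.075, "dx": 0, "dy": 0, "dz": 0, "yaw": 0},
    {"jaw": 0.075, "dx": 0, "dy": 0, "dz": 0, "yaw": 0},
    {"jaw": 0.075, "dx": 0, "dy": 0, "dz": -0.013, "yaw": 0},
    {"jaw": 0.075, "dx": 0, "dy": 0, "dz": 0, "yaw": 0}
  ],
  "grip_force": 4
}}

```text
t: 7.88
tool_pos: [0.4333, -0.2149, 0.0205]
orientation: [3.14, -0.0, 0.004]
force: [-0.2, -0.1, 0.4]
opening: 0.0748
gripper_force: 0.0
```

```bash
python3 - <<'E'
from h import *
s=read_state(); im,m=snap('wrist','w7'); print(s['t'],s['tool_pos'],s['force'])
cv2.imwrite('pics/c7.png',im[120:400,150:500,::-1])
print(proj(m,np.array([s['tool_pos'][0]+.022,s['tool_pos'][1],.06])),[onz(m,320,v,.06)[0].round(4) for v in (180,200,220,240,260,280)])
E
```

```text
7.875 [ 0.43326831 -0.2149198   0.02051647] [-0.2106438  -0.06247647  0.41133799]
[320.21873335 218.44812491] [np.float64(0.4723), np.float64(0.4636), np.float64(0.4546), np.float64(0.4453), np.float64(0.4358), np.float64(0.426)]
```

View pics/c7.png

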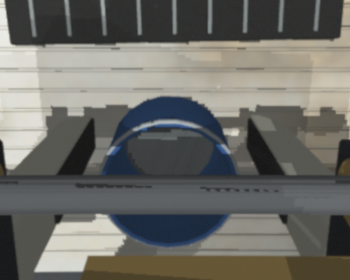

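The pot has turned over: the wrist view shows an open mouth, with its rim arc from about (103,150) to (240,150) and a grey interior. I'll confirm this in the scene view.

```bash
python3 - <<'E'
from h import *
b,_=snap('scene','sc7'); t,m=snap('top','top7')
cv2.imwrite('pics/c8.png',np.hstack([cv2.resize(b[140:300,200:380],(450,400)),cv2.resize(t[200:290,220:290],(311,400))])[:,:,::-1])
E
```

```text
(no output)
```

View pics/c8.png

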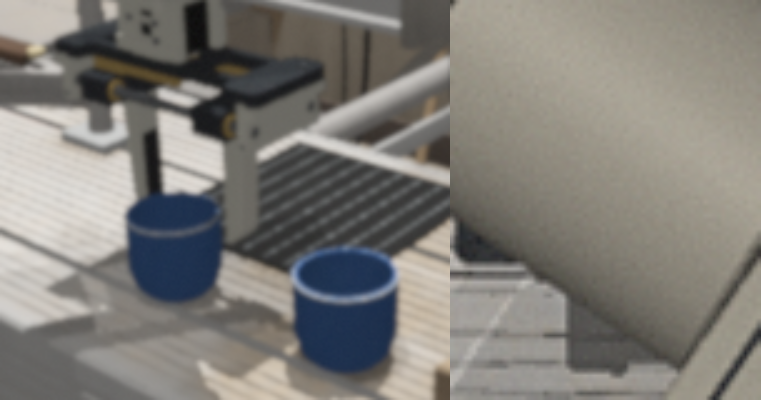

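The scene view shows the pot standing mouth-up on the table, just in front of the fingers. Its rim puts the centre at x of about 0.413. I'll re-centre, grip it higher, lift it, and carry it to the mat.

{"name": "carry_out", "arguments": {
  "moves": [
    {"jaw": 0.093, "dx": 0, "dy": 0, "dz": 0, "yaw": 0},
    {"jaw": 0.093, "dx": -0.01, "dy": 0, "dz": 0, "yaw": 0},
    {"jaw": 0.093, "dx": -0.01, "dy": 0, "dz": 0, "yaw": 0},
    {"jaw": 0.05, "dx": 0, "dy": 0, "dz": 0, "yaw": 0},
    {"jaw": 0.05, "dx": 0, "dy": 0, "dz": 0, "yaw": 0},
    {"jaw": 0.05, "dx": 0, "dy": 0, "dz": 0, "yaw": 0},
    {"jaw": 0.05, "dx": 0, "dy": 0, "dz": 0, "yaw": 0},
    {"jaw": 0.05, "dx": 0, "dy": 0, "dz": 0, "yaw": 0}
  ],
  "grip_force": 14
}}

```text
t: 9.02
tool_pos: [0.4121, -0.2141, 0.0187]
orientation: [3.141, -0.0, 0.0]
force: [-0.2, 0.1, -0.0]
opening: 0.0641
gripper_force: 14.0
```

{"name": "carry_out", "arguments": {
  "moves": [
    {"jaw": 0.05, "dx": 0, "dy": 0, "dz": -0.02, "yaw": 0},
    {"jaw": 0.05, "dx": 0, "dy": 0, "dz": -0.03, "yaw": 0},
    {"jaw": 0.05, "dx": 0, "dy": 0, "dz": 0, "yaw": 0}
  ],
  "grip_force": 14
}}

```text
t: 9.4
tool_pos: [0.4136, -0.2152, 0.0706]
orientation: [3.139, -0.0, 0.006]
force: [-0.6, -0.7, -2.4]
opening: 0.0645
gripper_force: 14.0
```

```bash
python3 - <<'E'
from h import *
s=read_state(); im,m=snap('wrist','w9'); print(s['t'],s['tool_pos'],s['force'])
b,_=snap('scene','sc9')
cv2.imwrite('pics/c9.png',np.hstack([im[120:400,150:500],cv2.resize(b[100:240,200:380],(360,280))])[:,:,::-1])
E
```

```text
9.4 [ 0.41361664 -0.21519616  0.07062093] [-0.64440018 -0.72581507 -2.36349911]
```

View pics/c9.png

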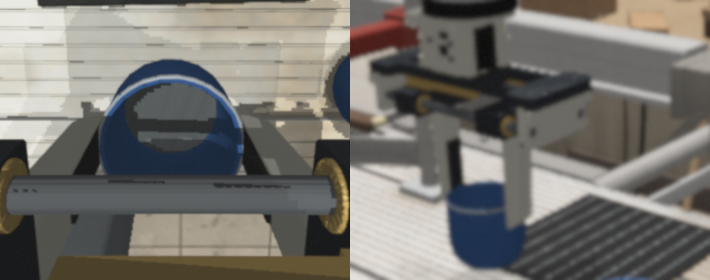

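The pot is held mouth-up and level, clear of the table.

{"name": "carry_out", "arguments": {
  "moves": [
    {"jaw": 0.05, "dx": 0.02, "dy": 0, "dz": 0, "yaw": 0},
    {"jaw": 0.05, "dx": 0.04, "dy": 0, "dz": 0, "yaw": 0},
    {"jaw": 0.05, "dx": 0.04, "dy": 0, "dz": 0, "yaw": 0},
    {"jaw": 0.05, "dx": 0.035, "dy": 0, "dz": 0, "yaw": 0},
    {"jaw": 0.05, "dx": 0.015, "dy": 0, "dz": 0, "yaw": 0},
    {"jaw": 0.05, "dx": 0, "dy": 0, "dz": 0.025, "yaw": 0},
    {"jaw": 0.05, "dx": 0, "dy": 0, "dz": 0.015, "yaw": 0},
    {"jaw": 0.05, "dx": 0, "dy": 0, "dz": 0, "yaw": 0}
  ],
  "grip_force": 14
}}

```text
t: 10.5
tool_pos: [0.5594, -0.213, 0.0254]
orientation: [-3.139, 0.001, 0.008]
force: [-0.7, 0.2, -2.8]
opening: 0.0642
gripper_force: 14.0
```

{"name": "carry_out", "arguments": {
  "moves": [
    {"jaw": 0.05, "dx": 0, "dy": 0, "dz": 0.004, "yaw": 0},
    {"jaw": 0.05, "dx": 0, "dy": 0, "dz": 0, "yaw": 0}
  ],
  "grip_force": 14
}}

```text
t: 10.75
tool_pos: [0.5622, -0.2143, 0.0252]
orientation: [3.141, -0.001, 0.001]
force: [0.0, 0.1, -1.5]
opening: 0.0644
gripper_force: 14.0
```

{"name": "carry_out", "arguments": {
  "moves": [
    {"jaw": 0.05, "dx": 0, "dy": 0, "dz": 0.0015, "yaw": 0},
    {"jaw": 0.05, "dx": 0, "dy": 0, "dz": 0, "yaw": 0},
    {"jaw": 0.05, "dx": 0, "dy": 0, "dz": 0, "yaw": 0}
  ]
}}

```text
t: 11.12
tool_pos: [0.562, -0.2142, 0.0234]
orientation: [3.141, -0.0, 0.0]
force: [-0.2, -0.1, -2.2]
opening: 0.0641
gripper_force: 14.0
```

{"name": "carry_out", "arguments": {
  "moves": [
    {"jaw": 0.05, "dx": 0, "dy": 0, "dz": 0.001, "yaw": 0},
    {"jaw": 0.05, "dx": 0, "dy": 0, "dz": 0, "yaw": 0},
    {"jaw": 0.05, "dx": 0, "dy": 0, "dz": 0, "yaw": 0}
  ]
}}

```text
t: 11.5
tool_pos: [0.5622, -0.2142, 0.0228]
orientation: [3.141, -0.0, 0.001]
force: [-2.5, 0.7, 5.1]
opening: 0.0641
gripper_force: 14.0
```

Contact with the mat. I'll release, rise and check.

{"name": "carry_out", "arguments": {
  "moves": [
    {"jaw": 0.068, "dx": 0, "dy": 0, "dz": 0, "yaw": 0},
    {"jaw": 0.085, "dx": 0, "dy": 0, "dz": 0, "yaw": 0},
    {"jaw": 0.093, "dx": 0, "dy": 0, "dz": 0, "yaw": 0},
    {"jaw": 0.093, "dx": 0, "dy": 0, "dz": 0, "yaw": 0},
    {"jaw": 0.093, "dx": 0, "dy": 0, "dz": -0.03, "yaw": 0},
    {"jaw": 0.093, "dx": 0, "dy": 0, "dz": -0.06, "yaw": 0},
    {"jaw": 0.093, "dx": -0.03, "dy": 0, "dz": -0.05, "yaw": 0},
    {"jaw": 0.093, "dx": -0.05, "dy": 0, "dz": 0, "yaw": 0}
  ]
}}

```text
t: 12.5
tool_pos: [0.4848, -0.2158, 0.1681]
orientation: [3.137, 0.001, 0.014]
force: [0.6, -0.9, -0.5]
opening: 0.0932
gripper_force: 0.0
```

```bash
python3 - <<'E'
from h import *
im,m=snap('wrist','w10'); b,_=snap('scene','sc10')
cv2.imwrite('pics/c10.png',np.hstack([cv2.resize(im,(400,250)),cv2.resize(b,(400,250))])[:,:,::-1])
c=((im[...,2].astype(int)-im[...,0])>35).astype(np.uint8); n,l,st,ce=cv2.connectedComponentsWithStats(c)
for i in range(1,n):
    if st[i,4]>400: print(st[i],ce[i],onz(m,*ce[i],.05))
print(read_state()['tool_pos'])
E
```

```text
[ 277   55   82   86 1509] [320.21603711 105.31875414] [ 0.55650108 -0.21624987  0.05      ]
[445 222  46  21 491] [463.49083503 229.83299389] [ 0.44851395 -0.34480832  0.05      ]
[ 458  235   62   56 1062] [499.01412429 262.21186441] [ 0.417417  -0.3800106  0.05     ]
[ 0.47824835 -0.21371736  0.16191861]
```

View pics/c10.png

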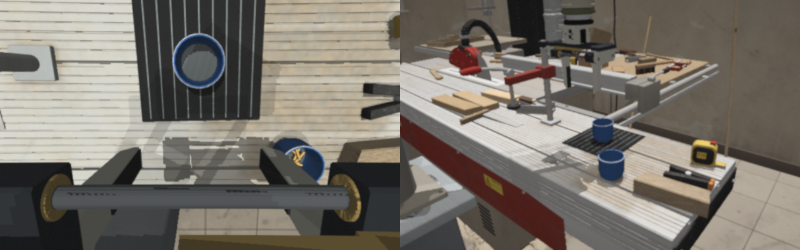

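The pot stands mouth-up in the middle of the mat at about (0.556, -0.216), the filled pot hasn't moved, and the gripper is clear. I'll hand it in.

```bash
python3 -c "from plant import close_job; print(close_job())"
```

```text
the job is handed in; nothing more can be done
None
```

The empty pot stands mouth-up on its foot near the middle of the mat, the filled pot is where it was, and the job was handed in at about 12.6 s; the pot turned over on the table, partly by rocking onto its foot when I let go of it, and I then set it down on the mat.

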